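# Find the paint tin whose lid rocks and press it home

### The job

One of the four paint tins on the bench has not been closed properly, though you can hardly see which. Press lightly with the fingertips on one side of each lid until you find the lid that rocks, then press that lid firmly in the middle until it is fully home all round. Only press: pick nothing up, do not push the tins out of place, and leave everything else on the bench where it lies.

Things in the scene. Friction and masses are not known exactly. Their poses are not given: they have to be found in the camera images.
- tin1: paint tin, 108 mm across, 117 mm high to its top seam, 0.5 to 1.1 kg, standing loose and upright; the four tins look alike, their order on the bench is random. Origin at the centre of its underside, z up
- tin2: another tin, same as tin1. Of any tin: a lid that is home has its panel 113 mm and its rim 118 mm above the tin's underside (rim 1 mm above the tin's top seam) and does not give when pressed
- tin3: another tin, same as tin1
- tin4: another tin, same as tin1
- lid1_panel (a point): centre of the upper face of the flat panel of the lid in tin1; z is the lid's upward axis, square to the panel. The four lids are identical round dished press-in lids of steel: flat panel 77 mm across, and round it a rolled rim that stands 5 mm higher, about 4 mm thick, 93 mm across
- lid2_panel (a point): the centre of the upper face of the panel of the lid in tin2 (identical to the other lids); z is the lid's own upward axis. Of the loose lid, in whichever tin: it stands about 3 mm higher than one that is home. A light press (2 to 5 N) on its panel some 25 mm from the centre rocks it: that side sinks 2 mm, the far side rises as much, by up to 0.07 rad; it stays tipped when let go
- lid3_panel (a point): the centre of the upper face of the panel of the lid in tin3 (identical to the other lids); z is the lid's own upward axis. Of the loose lid, in whichever tin: pressed in the middle it bites; a push of more than about 13 N there (20 N is ample, 60 N does no harm) drives it down level, 3 mm, until it is home, and there it stays
- lid4_panel (a point): the centre of the upper face of the panel of the lid in tin4 (identical to the other lids); z is the lid's own upward axis. Of the loose lid, in whichever tin: a light press on one side only tips it and does not drive it home
- screwdriver: screwdriver, 210 mm long, lying on the bench beyond the tins; bystander. Origin under its middle
- brush: flat paint brush, 220 mm long, lying on the bench beyond the tins; bystander. Origin under its middle
- tape: tape measure in a black case, 75 x 70 mm, 38 mm high, lying flat; bystander. Origin at the centre of its underside
- jar: small closed amber glass jar, 60 mm across, 85 mm high; bystander. Origin at the centre of its underside

How it is judged:
By the outcome, as a careful person would: the job done as asked, in the order asked, and still so for the second after the job is handed in, with the robot touching nothing.
It also fails if it takes over 51 s, if anything falls off the work surface, if the arm or the gripper's body presses on something with over 40 N, if the wrist force passes 120 N, or if a joint passes its speed limit or range.

### The arm

A 6-joint arm with a two-finger parallel gripper is mounted at the origin on the work surface. World frame = base frame: x ahead of the robot, y to its left, z up, the work surface at z = 0. Lengths are in m, angles in degrees, forces in N, time in s.
With the tool pointing down it reaches from about 0.4 to 0.825 m from the base axis. Payload 7 kg.
Tool frame: the origin (TCP) lies at the centre of the arm's flange, where the gripper is bolted on; the fingertips stand 178 mm ahead of it and the grasp point (between the pads) lies 159 mm ahead of it (tip_reach is the distance from the TCP to the fingertips, in m); z points along the fingers, y is the line along which they close (so a half turn about z gives the same grasp; the last joint's range is limited). The gripper opens to 88 mm and grips with 3 to 60 N. Pads are 19 mm wide; open, the fingers measure 130 mm over their backs; the gripper's body (78 mm by 193 mm) begins 47 mm behind the grasp point.
Start: joints at [-54.425, 20.546, 0.682, 0, -70.136, -16.507], TCP at [0.22, -0.638, 0.405] pointing down, gripper open.
Joint ranges: [-176.03, 176.03], [-82.01, 121.73], [-58.28, 71.71], [-173.87, 95.51], [-174.79, -0.11], [-173.66, 173.66]. Speed limits (degrees/s): [136.94, 136.94, 172.46, 180, 180, 180].

### API

Orientations are given as [roll, pitch, yaw] about the fixed x, y, z axes, in that order (R = Rz(yaw) Ry(pitch) Rx(roll)).
In Python, from plant import * gives the robot as it stands.
- The arm moves only by the shell command python3 -m handwheel 'ROWS'. ROWS is JSON, a list of rows, each a list of 7 numbers: the opening, from -1 (shut) to 1 (fully open), then the shift along the tool's x, y, z as a fraction of full scale, then the turn, a rotation vector about the tool's x, y, z as a fraction of full scale. A call has 1 to 5 rows; each row shifts and turns the commanded pose from where the row before left it, along the tool's axes as they then stand; what a row does not reach is not made up. Full scale, the value 1, is 0.025 m for a shift and 6 degrees for a turn. A row lasts 1/8 s, in which the tool goes at most 62.5 mm and 10.7 degrees, less where a joint would pass 70% of its speed; a pose out of reach is approached as far as the arm can. A call with a number of a shift or a turn outside -1 to 1 is refused whole. A call with a gripper value outside its range is refused whole. The fingers move at their own pace and stop on an object; the grip force is fixed at half the most. Time passes only in rows, so rows that do not move let the fingers close. It gives the time, the measured TCP pose, the force, the opening and the grip force at its end, in the units of the state.
- get_obs(): the state, without advancing time (a new reading comes with each control period).
- snapshot(name): name is "side" or "top"; returns a dict with "color" (400x640x3 uint8, red, green, blue), "fx", "fy", "cx", "cy" (pixels), "R" (3x3) and "t" (3): a world point X has camera coordinates R X + t. Camera axes: x right, y down, z forward; pixel columns grow to the right and rows downward; lengths in m; the calibration is good to about 2 mm. A picture is of the moment at which its call begins. There is no depth.
- close_job(): hands the job in; it is judged then, once.
The state is a dict: "clock": time; "joint_pos": joint angles; "qvel": joint speeds; "tau": joint torques, N m; "tool_pos": TCP position; "orientation": TCP orientation; "force": force on the tool from outside, world axes, zero at the start; "moment": the same for the moment, N m; "opening": finger opening in m; "gripper_force": force on a finger pad.
Only numpy, scipy, OpenCV 4.12 (cv2) and the standard library are available. Lean on these libraries where they do the work, as an engineer would, in place of code of your own. Each camera call takes 0.05 s, during which the arm holds its last target. There are 200 camera calls.

## Working session

There is one attempt and no reset: what is moved stays moved. The work goes in short steps, Python scripts to look and compute and a shell command to move; the robot and the scene stay as the last step left them, time stands still between calls to the robot, and variables do not carry over. Pictures are saved under pics/ and viewed, at most 10 in all, crops included, and the job is handed in when it is done.

```bash
mkdir -p pics; python3 - <<'E'
from plant import *
import cv2,numpy as np
for n in("top","side"):
    s=snapshot(n); cv2.imwrite(f"pics/{n}0.png",s["color"][:,:,::-1])
    np.savez(n+"0.npz",**s); print(n,s["fx"],s["cx"],s["cy"],np.round(s["R"],3).tolist(),np.round(s["t"],3))
print(get_obs())
E
```

```text
top 409.4293688699574 320.5958169724052 194.19515392082505 [[-0.029, -1.0, 0.01], [-0.985, 0.027, -0.168], [0.168, -0.014, -0.986]] [0.029 0.581 0.838]
side 448.3787595297256 309.9027763885694 195.7309557550844 [[-0.864, -0.504, -0.003], [-0.285, 0.494, -0.822], [0.416, -0.709, -0.57]] [0.52  0.256 0.785]
{'clock': 0.1, 'joint_pos': array([-5.44255904e+01,  2.05895233e+01,  6.40018930e-01, -1.73066901e-02,
       -7.01365828e+01, -1.65053809e+01]), 'qvel': array([-0.03605795, -0.08021408,  0.12225999,  0.08093331, -0.01761737,
       -0.00800211]), 'tau': array([-9.79486613e-04, -5.84163272e+01,  2.93751347e+01,  7.01542094e+00,
        1.02293550e-02, -6.78629112e-05]), 'tool_pos': array([ 0.22045723, -0.63781386,  0.40380035]), 'orientation': array([ 1.79912838e+02, -8.86023830e-03, -1.60936857e+02]), 'force': array([ 0.15216263,  0.54621642, -0.03498518]), 'moment': array([ 0.00418859,  0.05788901, -0.03801081]), 'gripper_force': 0.0, 'opening': 0.08788210893876841}
```

View pics/top0.png

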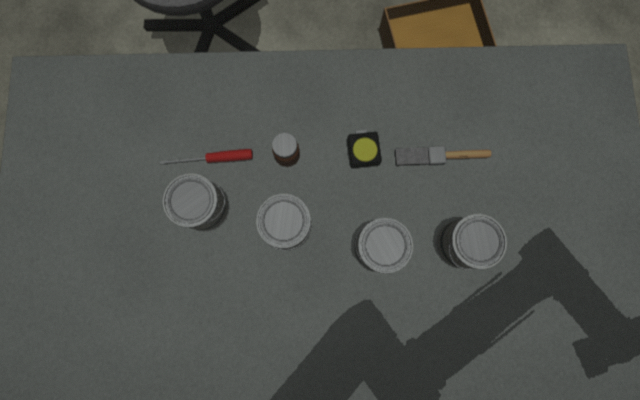

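View pics/side0.png

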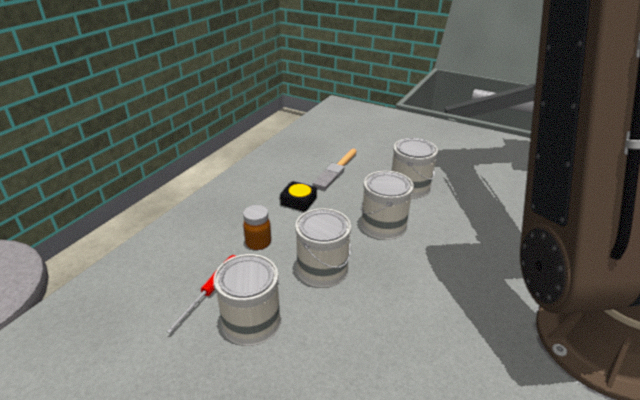

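The top view shows the four tins at about (190,201), (283,221), (385,245) and (479,242), with the bystanders beyond them at rows 140-170. I'll locate the tin tops at z = 0.117.

```bash
cat > h.py <<'E'
import numpy as np,cv2
def ray(s,u,v,z):
    R,t=s["R"],s["t"]; c=-R.T@t
    d=R.T@np.array([(u-s["cx"])/s["fx"],(v-s["cy"])/s["fy"],1]); return c+d*(z-c[2])/d[2]
def togo(o,T): # T world tip target -> tool-frame shift in units of 25 mm
    from scipy.spatial.transform import Rotation as Ro
    R=Ro.from_euler('xyz',o["orientation"],degrees=True).as_matrix()
    tip=o["tool_pos"]+R[:,2]*.178
    return R.T@(np.array(T)-tip)/.025,tip,R
E
python3 - <<'E'
from h import *
from plant import get_obs
for n,g in(("top",[(190,201),(283,221),(385,245),(479,242)]),):
    s=np.load(n+"0.npz"); im=cv2.GaussianBlur(s["color"].copy(),(3,3),0); gr=cv2.cvtColor(im,cv2.COLOR_RGB2GRAY)
    C=cv2.HoughCircles(gr,cv2.HOUGH_GRADIENT,1,60,param1=100,param2=20,minRadius=23,maxRadius=32)[0]
    for u,v in g:
        c=C[np.argmin(np.hypot(C[:,0]-u,C[:,1]-v))]
        # refine: centroid of bright mask
        m=((gr>120)*255).astype(np.uint8); w=np.zeros_like(m); cv2.circle(w,(u,v),31,255,-1); m&=w
        p=max(cv2.findContours(m,0,2)[0],key=cv2.contourArea); e=cv2.minEnclosingCircle(p)
        P=ray(s,c[0],c[1],.117); Q=ray(s,*e[0],.117)
        print(c,np.round(P,4),np.round(e[0],1),round(e[1],1),np.round(Q,4),"r",np.hypot(*P[:2]).round(3))
o=get_obs(); print(togo(o,[.5,-.4,.15]))
E
```

```text
[189.5 199.5  26.8] [0.5669 0.2749 0.117 ] [195.  223.5] 5.2 [0.5187 0.2629 0.117 ] r 0.63
[283.5 219.5  26.6] [0.5218 0.0887 0.117 ] [283.2 220.4] 17.7 [0.52   0.0895 0.117 ] r 0.529
[385.5 244.5  27.4] [ 0.467  -0.1104  0.117 ] [384.6 245.3] 18.2 [ 0.4654 -0.1084  0.117 ] r 0.48
[478.5 241.5  28.1] [ 0.4676 -0.2939  0.117 ] [479.5 266.5] 3.5 [ 0.4193 -0.2913  0.117 ] r 0.552
(array([-13.67696173,   5.32337333,   3.03800904]), array([ 0.22034277, -0.63756691,  0.22580056]), array([[-9.45159198e-01, -3.26609364e-01, -6.43021919e-04],
       [-3.26609960e-01,  9.45158193e-01,  1.38733654e-03],
       [ 1.54640330e-04,  1.52127125e-03, -9.99998831e-01]]))
```

```bash
python3 -m handwheel '[[-1,-1,0.75,0,0,0,0],[-1,-1,0.75,0,0,0,0],[-1,-1,0.75,0,0,0,0],[-1,-1,0.75,0,0,0,0],[-1,-1,0.75,0,0,0,0]]'; python3 -m handwheel '[[-1,-1,0.75,0,0,0,0],[-1,-1,0.75,0,0,0,0],[-1,-1,0.75,0,0,0,0],[-1,-1,0.75,0,0,0,0],[-1,-1,0.75,0.5,0,0,0]]';python3 -m handwheel '[[-1,-1,0.75,0.6,0,0,0],[-1,-1,0.75,0.8,0,0,0],[-1,-1,0.75,0.8,0,0,0],[-1,0,0,0.8,0,0,0],[-1,0,0,0,0,0,0]]'
python3 - <<'E'
from h import *
from plant import *
o=get_obs(); g,tip,R=togo(o,[.4487,-.3004,.117]); print(g.round(2),tip.round(4),o["force"],o["opening"])
s=snapshot("side"); cv2.imwrite("pics/s1.png",s["color"][:,:,::-1])
s=snapshot("top"); cv2.imwrite("pics/t1.png",cv2.resize(s["color"][180:320,380:580,::-1],None,fx=4,fy=4))
E
```

```text
clock: 0.72
tool_pos: [0.3084, -0.5075, 0.4043]
orientation: [180.0, -0.0, -160.9]
force: [-0.1, 0.2, 0.4]
opening: 0.0431
gripper_force: 0.0
clock: 1.35
tool_pos: [0.3961, -0.3783, 0.3926]
orientation: [-179.9, 0.1, -160.9]
force: [0.7, -0.3, -1.0]
opening: 0.0011
gripper_force: 0.0
clock: 1.98
tool_pos: [0.4476, -0.3009, 0.3156]
orientation: [179.9, -0.2, -160.9]
force: [-0.1, 0.6, 0.5]
opening: 0.0005
gripper_force: 0.0
[-0.07 -0.02  0.82] [ 0.447  -0.3007  0.1376] [-0.07259399  0.58467036  0.49247701] 0.0005056281797595967
```

View pics/s1.png

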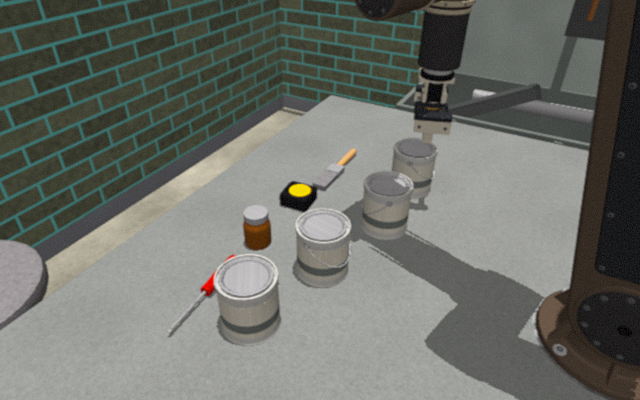

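The closed fingers stand over the near side of the right-hand tin, around (425,135). Descending gently.

```bash
python3 -m handwheel '[[-1,0.03,0,0.5,0,0,0],[-1,0,0,0.2,0,0,0],[-1,0,0,0,0,0,0],[-1,0,0,0,0,0,0]]';python3 -m handwheel '[[-1,0,0,0.06,0,0,0],[-1,0,0,0,0,0,0]]';python3 -m handwheel '[[-1,0,0,0.04,0,0,0],[-1,0,0,0,0,0,0]]'
```

```text
clock: 2.58
tool_pos: [0.4474, -0.3018, 0.2999]
orientation: [-180.0, 0.0, -160.9]
force: [0.2, 0.1, 1.2]
opening: 0.0003
gripper_force: 0.0
clock: 2.82
tool_pos: [0.4473, -0.3016, 0.2982]
orientation: [-180.0, 0.0, -160.9]
force: [0.0, 0.1, 1.0]
opening: 0.0006
gripper_force: 0.0
clock: 3.08
tool_pos: [0.4473, -0.3016, 0.2971]
orientation: [180.0, -0.0, -160.9]
force: [-0.1, 0.4, -0.4]
opening: 0.0004
gripper_force: 0.0
```

```bash
for i in 1; do python3 -m handwheel '[[-1,0,0,0.04,0,0,0],[-1,0,0,0,0,0,0]]'|egrep 'pos|force: \['; python3 -m handwheel '[[-1,0,0,0.04,0,0,0],[-1,0,0,0,0,0,0]]'|egrep 'pos|force: \[';  python3 -m handwheel '[[-1,0,0,0.04,0,0,0],[-1,0,0,0,0,0,0]]'|egrep 'pos|force: \['; done
```

```text
tool_pos: [0.4473, -0.3016, 0.2961]
force: [0.2, 0.2, -0.2]
tool_pos: [0.4473, -0.3016, 0.295]
force: [0.3, -0.2, -0.3]
tool_pos: [0.4473, -0.3016, 0.2942]
force: [0.4, 0.6, 0.0]
```

```bash
python3 -m handwheel '[[-1,0,0,0.04,0,0,0],[-1,0,0,0,0,0,0]]'|egrep 'pos|force: \['; python3 -m handwheel '[[-1,0,0,0.04,0,0,0],[-1,0,0,0,0,0,0]]'|egrep 'pos|force: \['
```

```text
tool_pos: [0.4472, -0.3017, 0.2932]
force: [-1.4, -0.7, 2.5]
tool_pos: [0.4473, -0.3018, 0.2928]
force: [-2.7, -0.2, 8.3]
```

```bash
python3 -m handwheel '[[-1,0,0,0.04,0,0,0],[-1,0,0,0,0,0,0]]'|egrep 'pos|force: \['
```

```text
tool_pos: [0.4472, -0.3018, 0.2925]
force: [-4.0, 2.9, 12.9]
```

The right-hand lid is solid: it takes 13 N without giving. Next tin.

```bash
python3 -m handwheel '[[-1,0,0,-0.8,0,0,0],[-1,-0.35,1,0,0,0,0],[-1,-0.35,1,0,0,0,0],[-1,-0.35,1,0,0,0,0],[-1,-0.35,1,0,0,0,0]]'>/dev/null;python3 -m handwheel '[[-1,-0.35,1,0,0,0,0],[-1,-0.35,1,0,0,0,0],[-1,-0.34,0.97,0,0,0,0],[-1,0,0,0.5,0,0,0],[-1,0,0,0,0,0,0]]'; python3 -m handwheel '[[-1,0,0,0.04,0,0,0],[-1,0,0,0,0,0,0]]'|egrep 'pos|force: \['
```

```text
clock: 5.82
tool_pos: [0.4476, -0.1171, 0.2975]
orientation: [180.0, -0.1, -160.9]
force: [0.1, -0.8, 0.2]
opening: 0.0004
gripper_force: 0.0
tool_pos: [0.4481, -0.1175, 0.2976]
force: [0.1, -0.8, 0.2]
```

```bash
python3 -m handwheel '[[-1,0,0,0.08,0,0,0],[-1,0,0,0,0,0,0]]'|egrep 'pos|force: \['; python3 -m handwheel '[[-1,0,0,0.04,0,0,0],[-1,0,0,0,0,0,0]]'|egrep 'pos|force: \['; python3 -m handwheel '[[-1,0,0,0.04,0,0,0],[-1,0,0,0,0,0,0]]'|egrep 'pos|force: \['
```

```text
tool_pos: [0.448, -0.1172, 0.2956]
force: [0.4, -0.6, 0.8]
tool_pos: [0.448, -0.117, 0.2946]
force: [-0.9, 0.4, 0.3]
tool_pos: [0.448, -0.117, 0.2936]
force: [-0.6, -0.7, -0.4]
```

```bash
python3 -m handwheel '[[-1,0,0,0.04,0,0,0],[-1,0,0,0,0,0,0]]'|egrep 'pos|force: \['
```

```text
tool_pos: [0.448, -0.117, 0.2926]
force: [-0.0, 0.3, 0.0]
```

```bash
python3 -m handwheel '[[-1,0,0,0.04,0,0,0],[-1,0,0,0,0,0,0]]'|egrep 'pos|force: \['
```

```text
tool_pos: [0.448, -0.117, 0.2916]
force: [-0.9, 1.3, -0.3]
```

```bash
python3 -m handwheel '[[-1,0,0,0.04,0,0,0],[-1,0,0,0,0,0,0]]'|egrep 'pos|force: \['
```

```text
tool_pos: [0.4481, -0.117, 0.2912]
force: [-1.3, 1.6, 6.4]
```

This one is solid at panel height 113 mm, while the right-hand tin met the tip 2 mm higher. So the right-hand lid may already have tipped, and I'll press its far side to check.

```bash
python3 -m handwheel '[[-1,0,0,-0.8,0,0,0],[-1,0.11,-1,0,0,0,0],[-1,0.11,-1,0,0,0,0],[-1,0.11,-1,0,0,0,0],[-1,0.11,-1,0,0,0,0]]'>/dev/null;python3 -m handwheel '[[-1,0.11,-1,0,0,0,0],[-1,0.11,-1,0,0,0,0],[-1,0.12,-0.94,0,0,0,0],[-1,0,0,0.36,0,0,0],[-1,0,0,0,0,0,0]]'; python3 -m handwheel '[[-1,0,0,0.08,0,0,0],[-1,0,0,0,0,0,0]]'|egrep 'pos|force: \['; python3 -m handwheel '[[-1,0,0,0.04,0,0,0],[-1,0,0,0,0,0,0]]'|egrep 'pos|force: \['
```

```text
clock: 8.82
tool_pos: [0.4857, -0.287, 0.3005]
orientation: [179.9, -0.1, -161.0]
force: [-0.6, 0.5, -0.4]
opening: 0.0005
gripper_force: 0.0
tool_pos: [0.4863, -0.2869, 0.2998]
force: [0.2, -0.0, -0.7]
tool_pos: [0.4863, -0.2872, 0.2988]
force: [0.7, 0.2, 0.5]
```

```bash
python3 -m handwheel '[[-1,0,0,0.04,0,0,0],[-1,0,0,0,0,0,0]]'|egrep 'pos|force: \['
```

```text
tool_pos: [0.4863, -0.2874, 0.2976]
force: [0.2, 0.5, -0.0]
```

```bash
python3 -m handwheel '[[-1,0,0,0.04,0,0,0],[-1,0,0,0,0,0,0]]'|egrep 'pos|force: \['
```

```text
tool_pos: [0.4863, -0.2874, 0.2965]
force: [0.1, 0.4, -0.6]
```

```bash
python3 -m handwheel '[[-1,0,0,0.04,0,0,0],[-1,0,0,0,0,0,0]]'|egrep 'pos|force: \['
```

```text
tool_pos: [0.4864, -0.2874, 0.2957]
force: [0.2, 0.1, 1.0]
```

```bash
python3 -m handwheel '[[-1,0,0,0.04,0,0,0],[-1,0,0,0,0,0,0]]'|egrep 'pos|force: \['
```

```text
tool_pos: [0.4865, -0.2874, 0.2947]
force: [-0.1, -0.1, -0.4]
```

```bash
python3 -m handwheel '[[-1,0,0,0.04,0,0,0],[-1,0,0,0,0,0,0]]'|egrep 'pos|force: \['
```

```text
tool_pos: [0.4866, -0.2874, 0.2939]
force: [2.3, 1.5, 2.6]
```

```bash
python3 -m handwheel '[[-1,0,0,0.02,0,0,0],[-1,0,0,0,0,0,0]]'|egrep 'pos|force: \['
```

```text
tool_pos: [0.4867, -0.2874, 0.2935]
force: [1.7, 1.4, 4.6]
```

```bash
python3 -m handwheel '[[-1,0,0,0.04,0,0,0],[-1,0,0,0,0,0,0]]'|egrep 'pos|force: \['
```

```text
tool_pos: [0.4867, -0.2873, 0.2931]
force: [2.2, 3.8, 10.4]
```

```bash
python3 -m handwheel '[[-1,0,0,-0.5,0,0,0],[-1,0.9,0,0,0,0,0],[-1,0.9,0,0,0,0,0],[-1,0,0,0.2,0,0,0],[-1,0,0,0,0,0,0]]'
python3 - <<'E'
from h import *
from plant import *
s=snapshot("side"); cv2.imwrite("pics/s2.png",cv2.resize(s["color"][120:220,340:460,::-1],None,fx=5,fy=5,interpolation=cv2.INTER_CUBIC))
E
python3 -m handwheel '[[-1,0,0,0.06,0,0,0],[-1,0,0,0,0,0,0]]'|egrep 'pos|force: \['
```

```text
clock: 11.7
tool_pos: [0.4429, -0.3024, 0.2993]
orientation: [180.0, -0.0, -161.0]
force: [0.2, -0.5, 0.3]
opening: 0.0009
gripper_force: 0.0
tool_pos: [0.444, -0.302, 0.2979]
force: [-0.0, 0.0, 1.6]
```

View pics/s2.png

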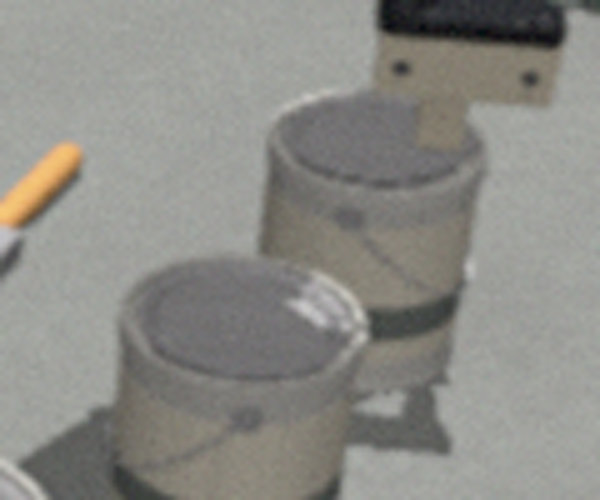

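The crop shows the fingertips over the near side of the right-hand lid's panel, inside the rim at (440,145). I'll go on down in small steps.

```bash
python3 -m handwheel '[[-1,0,0,0.04,0,0,0],[-1,0,0,0,0,0,0]]'|egrep 'pos|force: \['
```

```text
tool_pos: [0.4439, -0.302, 0.2971]
force: [0.6, -0.2, 0.8]
```

```bash
python3 -m handwheel '[[-1,0,0,0.02,0,0,0],[-1,0,0,0,0,0,0]]'|egrep 'pos|force: \['
```

```text
tool_pos: [0.4438, -0.3021, 0.2967]
force: [0.7, 0.4, 0.6]
```

```bash
python3 -m handwheel '[[-1,0,0,0.02,0,0,0],[-1,0,0,0,0,0,0]]'|egrep 'pos|force: \['
```

```text
tool_pos: [0.4438, -0.3021, 0.2962]
force: [0.4, 0.3, 1.1]
```

```bash
python3 -m handwheel '[[-1,0,0,0.02,0,0,0],[-1,0,0,0,0,0,0]]'|egrep 'pos|force: \['
```

```text
tool_pos: [0.4437, -0.3021, 0.2956]
force: [0.5, 0.1, -0.2]
```

```bash
python3 -m handwheel '[[-1,0,0,0.02,0,0,0],[-1,0,0,0,0,0,0]]'|egrep 'pos|force: \['
```

```text
tool_pos: [0.4438, -0.3021, 0.2951]
force: [0.7, 0.5, 0.6]
```

```bash
python3 -m handwheel '[[-1,0,0,0.02,0,0,0],[-1,0,0,0,0,0,0]]'|egrep 'pos|force: \['
```

```text
tool_pos: [0.4438, -0.3021, 0.2946]
force: [0.4, 0.3, 1.4]
```

```bash
python3 -m handwheel '[[-1,0,0,0.02,0,0,0],[-1,0,0,0,0,0,0]]'|egrep 'pos|force: \['
```

```text
tool_pos: [0.4438, -0.3021, 0.2941]
force: [0.1, -0.3, 0.7]
```

```bash
python3 -m handwheel '[[-1,0,0,0.02,0,0,0],[-1,0,0,0,0,0,0]]'|egrep 'pos|force: \['
```

```text
tool_pos: [0.4437, -0.3021, 0.2936]
force: [-0.9, 0.9, -0.0]
```

```bash
python3 -m handwheel '[[-1,0,0,0.02,0,0,0],[-1,0,0,0,0,0,0]]'|egrep 'pos|force: \['
```

```text
tool_pos: [0.4437, -0.3021, 0.2932]
force: [-0.7, 0.0, 1.1]
```

```bash
python3 -m handwheel '[[-1,0,0,0.02,0,0,0],[-1,0,0,0,0,0,0]]'|egrep 'pos|force: \['
```

```text
tool_pos: [0.4437, -0.3021, 0.2927]
force: [-1.5, 0.0, 2.8]
```

```bash
python3 -m handwheel '[[-1,0,0,0.02,0,0,0],[-1,0,0,0,0,0,0]]'|egrep 'pos|force: \['
```

```text
tool_pos: [0.4437, -0.3022, 0.2925]
force: [-2.8, 0.3, 6.5]
```

```bash
python3 -m handwheel '[[-1,0,0,0.02,0,0,0],[-1,0,0,0,0,0,0]]'|egrep 'pos|force: \['
```

```text
tool_pos: [0.4437, -0.3022, 0.2924]
force: [-3.0, 0.8, 8.7]
```

The stop height falls as the offset grows (115.2 mm at 21 mm out, 114.7 mm at 25 mm out), so this lid is standing high and tips. Now I'll press it in the middle.

```bash
python3 -m handwheel '[[-1,0,0,-0.32,0,0,0],[-1,-1,0,0,0,0,0],[-1,0,0,0,0,0,0],[-1,0,0,0,0,0,0]]'; python3 -m handwheel '[[-1,0,0,0.12,0,0,0],[-1,0,0,0.08,0,0,0],[-1,0,0,0,0,0,0]]'|egrep 'pos|force: \['; python3 -m handwheel '[[-1,0,0,0.08,0,0,0],[-1,0,0,0,0,0,0]]'|egrep 'pos|force: \['
```

```text
clock: 15.5
tool_pos: [0.4677, -0.2936, 0.2992]
orientation: [180.0, -0.0, -160.9]
force: [-1.2, 0.3, 0.4]
opening: 0.0005
gripper_force: 0.0
tool_pos: [0.4672, -0.2939, 0.2946]
force: [0.7, -0.1, 0.1]
tool_pos: [0.4674, -0.2939, 0.2934]
force: [-2.7, 2.2, 8.0]
```

```bash
python3 -m handwheel '[[-1,0,0,0.08,0,0,0],[-1,0,0,0,0,0,0]]'|egrep 'pos|force: \['
```

```text
tool_pos: [0.4674, -0.2939, 0.2917]
force: [-2.1, 2.6, 9.0]
```

```bash
python3 -m handwheel '[[-1,0,0,0.06,0,0,0],[-1,0,0,0,0,0,0]]'|egrep 'pos|force: \['
```

```text
tool_pos: [0.4674, -0.2938, 0.291]
force: [-5.2, 6.2, 17.4]
```

```bash
python3 -m handwheel '[[-1,0.02,0.05,0.04,0,0,0],[-1,0,0,0.04,0,0,0],[-1,0,0,0,0,0,0]]'|egrep 'pos|force: \['
```

```text
tool_pos: [0.4671, -0.2934, 0.2909]
force: [-6.7, 4.4, 28.2]
```

```bash
python3 -m handwheel '[[-1,0,0,0.04,0,0,0],[-1,0,0,0,0,0,0],[-1,0,0,0,0,0,0]]'|egrep 'pos|force: \['
```

```text
tool_pos: [0.467, -0.2934, 0.2907]
force: [-8.1, 7.7, 34.7]
```

It went down from 115.4 mm to 112.8 mm and holds 35 N there. I'll do a light check on the far side and look once more.

```bash
python3 -m handwheel '[[-1,0,0,-0.2,0,0,0],[-1,0,0,-0.5,0,0,0],[-1,-0.9,0,0,0,0,0],[-1,0,0,0.34,0,0,0],[-1,0,0,0,0,0,0]]'; python3 -m handwheel '[[-1,0,0,0.04,0,0,0],[-1,0,0,0,0,0,0]]'|egrep 'pos|force: \['
```

```text
clock: 18.0
tool_pos: [0.4877, -0.2852, 0.2937]
orientation: [179.9, -0.1, -160.9]
force: [-0.5, -0.1, 0.0]
opening: 0.0003
gripper_force: 0.0
tool_pos: [0.4877, -0.2856, 0.2941]
force: [0.7, -0.5, 0.1]
```

```bash
python3 -m handwheel '[[-1,0,0,0.04,0,0,0],[-1,0,0,0,0,0,0]]'|egrep 'pos|force: \['
```

```text
tool_pos: [0.4877, -0.2856, 0.2932]
force: [-0.4, 0.1, 1.0]
```

```bash
python3 -m handwheel '[[-1,0,0,0.04,0,0,0],[-1,0,0,0,0,0,0]]'|egrep 'pos|force: \['
```

```text
tool_pos: [0.4877, -0.2855, 0.2921]
force: [-0.6, 0.1, -1.1]
```

```bash
python3 -m handwheel '[[-1,0,0,0.04,0,0,0],[-1,0,0,0,0,0,0]]'|egrep 'pos|force: \['
```

```text
tool_pos: [0.4878, -0.2856, 0.2912]
force: [0.2, -0.1, -0.1]
```

```bash
python3 -m handwheel '[[-1,0,0,0.03,0,0,0],[-1,0,0,0,0,0,0]]'|egrep 'pos|force: \['
```

```text
tool_pos: [0.4878, -0.2855, 0.2911]
force: [-1.4, 1.6, 6.1]
```

The far side is now solid at 113 mm. Lift off and look.

```bash
python3 -m handwheel '[[-1,0,0,-0.6,0,0,0],[-1,0,0,-1,0,0,0],[-1,0,0,-1,0,0,0],[-1,0,0,-1,0,0,0],[-1,0,0,0,0,0,0]]'
python3 -m handwheel '[[-1,1,-1,0,0,0,0],[-1,1,-1,0,0,0,0],[-1,1,-1,0,0,0,0],[-1,1,-1,0,0,0,0],[-1,1,-1,0,0,0,0]]'
python3 - <<'E'
from h import *
from plant import *
s=snapshot("top"); s0=np.load("top0.npz")
cv2.imwrite("pics/t3.png",s["color"][:,:,::-1])
for q in(s0,s):
    gr=cv2.cvtColor(cv2.GaussianBlur(q["color"].copy(),(3,3),0),cv2.COLOR_RGB2GRAY)
    print(cv2.HoughCircles(gr,cv2.HOUGH_GRADIENT,1,60,param1=100,param2=20,minRadius=23,maxRadius=32)[0].tolist())
E
```

```text
clock: 19.88
tool_pos: [0.4883, -0.2858, 0.3834]
orientation: [-179.8, 0.2, -160.9]
force: [-0.8, -0.3, -0.0]
opening: 0.0003
gripper_force: 0.0
clock: 20.5
tool_pos: [0.4098, -0.4454, 0.3802]
orientation: [180.0, -0.0, -160.9]
force: [0.9, -0.6, -0.4]
opening: 0.0004
gripper_force: 0.0
[[385.5, 244.5, 27.399999618530273], [189.5, 199.5, 26.799999237060547], [283.5, 219.5, 26.600000381469727], [478.5, 241.5, 28.100000381469727]]
[[188.5, 199.5, 27.299999237060547], [283.5, 219.5, 26.600000381469727], [479.5, 239.5, 28.0], [386.5, 243.5, 28.899999618530273]]
```

View pics/t3.png

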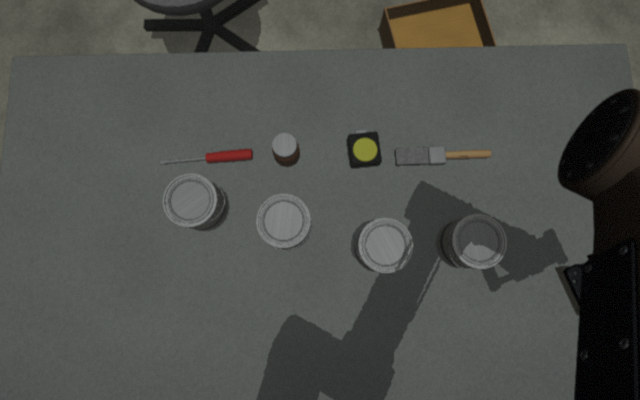

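The tins, the lids and the bystanders are all where they were; the right-hand tin is at (478,241), and only the shadows differ. Handing in.

```bash
python3 -c "
from plant import *
print(close_job())"
```

```text
the job is handed in; nothing more can be done
None
```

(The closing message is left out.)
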